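Find the palm key that snaps and hold it down with the weight

ROBOT

A 6-joint arm with a two-finger parallel gripper is mounted at the origin on the work surface. World frame = base frame: x ahead of the robot, y to its left, z up, the work surface at z = 0. Lengths are in mm, angles in rad, forces in N, time in s.
With the tool pointing down it reaches from about 350 to 975 mm from the base axis. Payload 7.1 kg.
Tool frame: the origin (TCP) lies on the centre line of the jaws, within the pads' length; the fingertips stand 17 mm ahead of it and the grasp point (between the pads) lies 2 mm behind it (tip_extent is the distance from the TCP to the fingertips, in mm); z points along the fingers, y is the line along which they close (so a half turn about z gives the same grasp; the last joint's range is limited). The gripper opens to 88 mm and grips with 3 to 60 N. Pads are 20 mm wide; open, the fingers measure 115 mm over their backs; the gripper's body (75 mm by 178 mm) begins 61 mm behind the grasp point.
Start: joints at [-1.332, 0.423, 1.63, -0, 1.089, -0.019], TCP at [159.365, -604.324, 239.675] pointing down, gripper open.
Joint ranges: [-3, 3], [-0.9, 2.11], [0.09, 2.58], [-1.31, 4.45], [0.11, 2.69], [-2.54, 2.54]. Speed limits (rad/s): [2.39, 2.39, 3.01, 3.14, 3.14, 3.14].

INTERFACE

Orientations are given as a rotation vector (axis times angle).
In Python, from workcell import get_obs, get_image, camera_model, close_job, look_for, outline_of, pinpoint, tip_extent gives the robot as it stands.
- The arm moves only by the shell command python3 -m jog 'ROWS'. ROWS is text: rows parted by semicolons, each of 7 numbers parted by spaces: the shift along the tool's x, y, z as a fraction of full scale, then the turn, a rotation vector about the tool's x, y, z as a fraction of full scale, then the closure, from -1 (fully open) to 1 (shut). A call has 1 to 8 rows; each row is the pose to reach, as a shift and turn from the pose commanded when the call began, along the tool's axes at that moment; what a row does not reach only later rows make up. Full scale, the value 1, is 0.2 m for a shift and 30 degrees for a turn. A row lasts 1/10 s, in which the tool goes at most 50 mm and 8.59 degrees, less where a joint would pass 70% of its speed; a pose out of reach is approached as far as the arm can. A call with a number of a shift or a turn outside -1 to 1 is refused whole. A call with a gripper value outside its range is refused whole. The fingers move at their own pace and stop on an object; the grip force is fixed at half the most. Time passes only in rows, so rows that repeat a pose let the fingers close. It gives the time, the measured TCP pose, the force, the opening and the grip force at its end, in the units of the state.
- get_obs(): the state, without advancing time (a new reading comes with each control period).
- get_image(name): name is "side" or "top" or "wrist"; returns the picture (420x560x3 uint8, red, green, blue); there is no depth.
- camera_model(name): a dict with "fx", "fy", "cx", "cy" (pixels), "origin" and "orientation" of the camera in the world; the wrist camera has in their place "tool_from_camera" (4x4, takes a point from camera to tool coordinates, whose origin is the TCP and whose axes are the flange's). Camera axes: x right, y down, z forward; pixel columns grow to the right and rows downward; lengths in mm; the calibration is good to about 2 mm. A picture is of the moment at which its call begins: read the wrist's pose just before it. camera_model takes no time and is no camera call.
- close_job(): hands the job in; it is judged then, once.
Trained networks look in the newest picture that a camera, given by its name, has taken for a name from the list of things; names that differ only in an ending like _2 or _b are one class to them, and where a whole thing is asked for, a point or a joint stands for the part that bears it (a point fixed in the world has none). Each returns a list of dicts, best first, with "confidence" (0 to 1); they miss things now and then, are a little off and sometimes report something else, mostly with a low value. They report only what shows in the picture. A call takes as long as a camera call. They do not tell look-alikes from the thing itself.
- look_for(target, camera): "xyz" ([x, y, z] in mm, in the coordinates of the camera as it stood for that picture, good to about 4 mm: the middle of the surface that is visible of it).
- outline_of(target, camera): "mask" (420x560 bool, what is visible of it).
- pinpoint(target, camera): "xyz" ([x, y, z] in mm, in the coordinates of the camera as it stood for that picture, good to about 4 mm: a listed point, or the origin of a listed thing).
The state is a dict: "t": time; "qpos": joint angles; "qvel": joint speeds; "joint_torque": joint torques, N m; "ee_pos": TCP position; "orientation": TCP orientation; "ft_force": force on the tool from outside, world axes, zero at the start; "moment": the same for the moment, N m; "width": finger opening in mm; "grasp_force": force on a finger pad.
Only numpy, scipy, OpenCV 4.12 (cv2) and the standard library are available. Lean on these libraries where they do the work, as an engineer would, in place of code of your own. Each camera call takes 0.05 s, during which the arm holds its last target. There are 200 camera calls.

TASK

Test the palm keys on the panel with the closed fingertips, one at a time, pressing each slowly: one snaps over (the push back rises, then suddenly gives way), the other two stay soft all the way down. When you have found the key that snaps, let it come up again, then set the steel hold-down weight upright on it, without dropping it, so that this key stays pressed. Leave the fan, the parts tray and the circuit board where they are.

Things in the scene. Friction and masses are not known exactly. Their poses are not given: they have to be found in the camera images.
- panel: Fixed aluminium test panel, a low box 130 (its x) by 400 (its y) by 45 mm high with a grey top, carrying three identical grey palm keys in a row along its y, 120 mm apart. Origin: centre of its underside, on the bench; z up.
- bay_left (a point): Centre of the top face of the unpressed key in the left (panel +y) bay of the panel, 75 mm above the bench. Axes as the panel's.
- bay_mid (a point): Centre of the top face of the unpressed key in the middle bay of the panel, 75 mm above the bench. Axes as the panel's.
- bay_right (a point): Centre of the top face of the unpressed key in the right (panel -y) bay of the panel, 75 mm above the bench. Axes as the panel's.
- key_p (a joint): Travel of one of the three palm keys (m): 0 up, grows as it is pressed, stop at 0.010. The names key_p, key_q, key_r tell nothing of which bay the key sits in: that is drawn anew each time. Every key: flat grey disc cap 60 mm across, top 30 mm above the panel's top, in a black collar 74 mm across and 12 mm high; springs up when let go, in about 0.2 s.
- key_q (a joint): Travel of one of the three palm keys (m): 0 up, grows as it is pressed, stop at 0.010. The names key_p, key_q, key_r tell nothing of which bay the key sits in: that is drawn anew each time. Of the three keys two are soft: their push back climbs evenly from 0.8 N to 2.6 N (one) or 5 N (the other) at the stop.
- key_r (a joint): Travel of one of the three palm keys (m): 0 up, grows as it is pressed, stop at 0.010. The names key_p, key_q, key_r tell nothing of which bay the key sits in: that is drawn anew each time. The sound key among the three climbs from 0.9 N to 5.1 N at 4 mm, then snaps: the push back falls to 3.5 N at 6.5 mm and 1.9 N at 9 mm.
- weight: Loose steel hold-down weight, about 0.8 kg, standing upright on the bench to the left of the panel: round base 56 mm across and 36 mm high, then a neck 18 mm across and a cylindrical grip knob 30 mm across from 56 to 82 mm above its foot (total height 82 mm). Origin: centre of its underside; z up along its axis. Heavy enough to press any of the keys down to the stop.
- fan: Bystander: black cooling fan, 120 by 120 by 38 mm, standing on edge on the bench beyond the weight. Origin: centre of its underside.
- parts_tray: Bystander: open blue parts tray with one divider, 110 by 160 by 40 mm, on the bench beyond the panel. Origin: centre of its underside.
- board: Bystander: green circuit board on a brown pad, 180 by 150 by 27 mm, on the bench to the right of the panel. Origin: centre of its underside.
Things that resemble listed ones, but are neither listed nor needed, are in the scene too. Leave any orange or turquoise look-alike of the weight alone.

How it is judged:
By the outcome, as a careful person would: the job done as asked, in the order asked, and still so for the second after the job is handed in, with the robot touching nothing.
It also fails if it takes over 72 s, if anything falls off the work surface, if the arm or the gripper's body presses on something with over 40 N, if the wrist force passes 120 N, or if a joint passes its speed limit or range.

## Working session

There is one attempt and no reset: what is moved stays moved. The work goes in short steps, Python scripts to look and compute and a shell command to move; the robot and the scene stay as the last step left them, time stands still between calls to the robot, and variables do not carry over. Pictures are saved under pics/ and viewed, at most 10 in all, crops included, and the job is handed in when it is done.

```bash
mkdir -p pics; cat > h.py <<'E'
import numpy as np, cv2
from scipy.spatial.transform import Rotation as R
from workcell import *
def cam(name):
    m=camera_model(name)
    if 'tool_from_camera' in m:
        o=get_obs(); T=np.eye(4); T[:3,:3]=R.from_rotvec(o['orientation']).as_matrix(); T[:3,3]=o['ee_pos']
        return T@np.array(m['tool_from_camera']),m
    T=np.eye(4); q=np.array(m['orientation'])
    T[:3,:3]=R.from_rotvec(q).as_matrix() if q.shape==(3,) else q
    T[:3,3]=m['origin']; return T,m
def w(T,p): return (T@np.r_[p,1])[:3].round(1)
def ray(T,m,u,v,z):
    d=T[:3,:3]@np.array([(u-m['cx'])/m['fx'],(v-m['cy'])/m['fy'],1]); return (T[:3,3]+d*(z-T[2,3])/d[2]).round(1)
def save(n,f): cv2.imwrite(f,cv2.cvtColor(n,cv2.COLOR_RGB2BGR))
def delta(p): # tool-axes shift in full-scale units to world p
    o=get_obs(); return (R.from_rotvec(o['orientation']).inv().apply(np.array(p)-o['ee_pos'])/200).round(4)
E
python3 - <<'E'
from h import *
o=get_obs();print(o)
for c in ('top','side'):
    T,m=cam(c); im=get_image(c); save(im,f'pics/{c}1.png'); print(c,m)
    for t in ('panel','weight','bay_left','bay_mid','bay_right','fan','board','parts_tray'):
        print(t,[(w(T,d['xyz']),round(d['confidence'],2)) for d in pinpoint(t,c)[:3]])
E
```

```text
{'t': 0.0, 'qpos': array([-1.33200095e+00,  4.23809934e-01,  1.63068814e+00, -4.24355339e-05,
        1.08860833e+00, -1.89902375e-02]), 'qvel': array([-0.00013499,  0.00161645, -0.00015216, -0.00051249,  0.00079989,
        0.00056245]), 'joint_torque': array([ 9.66374173e-04, -5.44623077e+01, -2.73666143e+01,  6.45233877e-02,
        2.27008830e-02, -1.38972964e-04]), 'ee_pos': array([ 159.23157107, -603.82502672,  238.92171131]), 'orientation': array([-3.11404053e+00, -4.03646236e-01,  3.19324565e-04]), 'ft_force': array([ 0.80365022, -1.25118023, -0.05198449]), 'moment': array([-0.02018017,  0.06055588, -0.05743635]), 'grasp_force': 0.0, 'width': 87.85336126434976}
top {'fx': 516.4390830884416, 'fy': 516.4390830884416, 'cx': 280.5089583179968, 'cy': 200.45331024024978, 'origin': array([ 440.32257893,  -54.34669765, 1502.70230713]), 'orientation': array([-2.17286208,  2.15928144, -0.11537846])}
panel [(array([ 4.747e+02, -8.350e+01, -3.000e-01]), 0.94)]
weight [(array([498.8, 304.8,   4.6]), 0.81), (array([471.9, 196.3,   0.8]), 0.71), (array([400.7, 282.9,   1.9]), 0.63)]
bay_lef
[... 511 characters left out ...]
igin': array([ 535.42138422, -952.72663287, 1099.03315104]), 'orientation': array([-2.43283192,  0.03997748, -0.03402622])}
panel [(array([477.3, -84.5,   1.3]), 0.57)]
weight [(array([4.680e+02, 2.037e+02, 3.000e-01]), 0.8), (array([491.8, 407.2,   3.2]), 0.75), (array([397.2, 279.6,  -1.7]), 0.73)]
bay_left [(array([505.8,  35.1,  73.7]), 0.6)]
bay_mid [(array([478.1, -86. ,  72.1]), 0.67)]
bay_right [(array([ 446.2, -197.3,   74.7]), 0.55), (array([501.2, 307.4,   3.4]), 0.53)]
fan [(array([507.8,  35.4,  76.6]), 0.71), (array([653. , 421.1,   3.4]), 0.7)]
board [(array([ 540.3, -512.4,   -2.3]), 0.8), (array([502.5, 306.3,   1.1]), 0.17)]
parts_tray [(array([769. , 135.1,   4.3]), 0.67)]
```

View pics/top1.png

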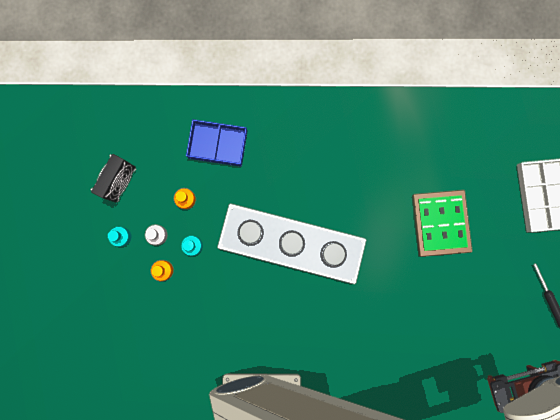

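View pics/side1.png

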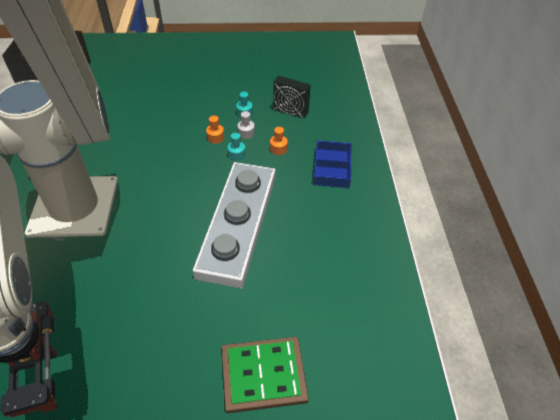

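The top view shows the steel (grey-white) weight at pixel (155,235), with orange and turquoise look-alikes around it at (184,198), (161,270), (118,237) and (191,245). The keys are at (250,232), (291,243) and (333,254). The side view agrees: the steel weight is at (246,126) there. The networks put it at about (500,306).

```bash
python3 - <<'E'
from h import *
T,m=cam('top'); im=get_image('top')
# cap centres from image at z=75, knob top at z=82
for n,(u,v,z) in dict(L=(250,232.5,75),M=(291.5,243.5,75),Rr=(333,254,75),W=(155,234,82)).items(): print(n,ray(T,m,u,v,z))
save(cv2.resize(im[180:300,80:380],None,fx=2.6,fy=2.6,interpolation=cv2.INTER_CUBIC),'pics/crop.png')
print(tip_extent() if callable(tip_extent) else tip_extent)
for p in ([447.5,-198,130],[477.3,-82,130],[507,36,130]): print(delta(p))
E
```

```text
L [504.2  30.7  75. ]
M [474.6 -84.   75. ]
Rr [ 446.6 -198.2   75. ]
W [498.1 291.3  82. ]
17.0
[ 1.9111 -1.5972  0.5484]
[ 2.203  -2.12    0.5484]
[ 2.4971 -2.6527  0.5484]
```

View pics/crop.png

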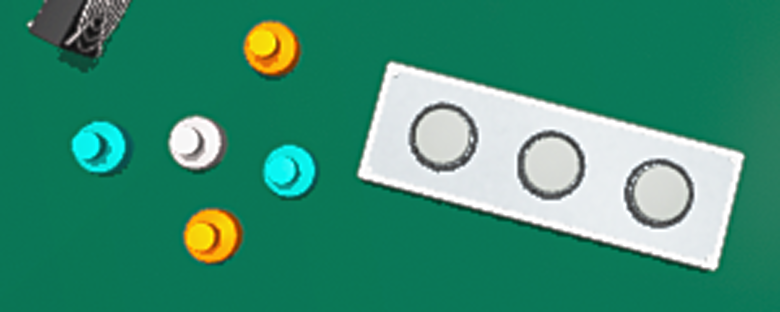

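The crop shows the steel knob's top at crop pixel (188,142), which is (152,234.6) in the full picture, and three identical caps. Next I move over the right key with the fingers closed.

```bash
python3 -m jog '0.955 -0.8 0.1 0 0 0 1;0.955 -0.8 0.1 0 0 0 1;0.955 -0.8 0.1 0 0 0 1;0.955 -0.8 0.1 0 0 0 1;0.955 -0.8 0.1 0 0 0 1;0.955 -0.8 0.1 0 0 0 1;0.955 -0.8 0.1 0 0 0 1'
python3 -m jog '0.955 -0.8 0 0 0 0 1;0.955 -0.8 0 0 0 0 1;0.955 -0.8 0 0 0 0 1;0.955 -0.8 0 0 0 0 1;0.955 -0.8 0 0 0 0 1;0.955 -0.8 0 0 0 0 1;0.955 -0.8 0 0 0 0 1;0.955 -0.8 0 0 0 0 1'
python3 - <<'E'
from h import *
o=get_obs();print(o['ee_pos'],o['orientation'],o['ft_force'],o['width'])
T,m=cam('wrist'); im=get_image('wrist'); save(im,'pics/wr1.png')
print([(w(T,d['xyz']),round(d['confidence'],2)) for t in('bay_right','bay_mid','bay_left') for d in pinpoint(t,'wrist')[:3]])
print(delta([447.3,-198,97]))
E
```

```text
t: 1.65
ee_pos: [304.0, -400.4, 219.9]
orientation: [3.114, 0.408, 0.0]
ft_force: [-0.1, -1.0, -0.4]
width: 35.3
grasp_force: 0.0
t: 2.45
ee_pos: [446.6, -199.1, 219.7]
orientation: [3.116, 0.401, -0.0]
ft_force: [-0.2, -0.4, -0.5]
width: 0.6
grasp_force: 0.0
[ 446.63751221 -199.10631351  219.66047263] [ 3.11555160e+00  4.01014008e-01 -3.91269562e-04] [-0.15396224 -0.40460076 -0.4747013 ] 0.5876342167716088
[]
[ 0.005  -0.0033  0.6135]
```

View pics/wr1.png

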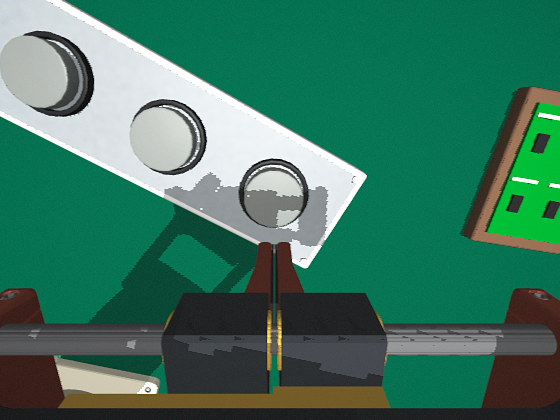

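The wrist view has the right key's cap at (275,199), the middle one at about (164,138) and the left one at about (37,73). I check these against the calibration.

```bash
python3 - <<'E'
from h import *
T,m=cam('wrist')
for p in ((274,198),(164,138),(36,73)): print(ray(T,m,*p,75))
E
python3 -m jog '0 0 0.3 0 0 0 1;0 0 0.58 0 0 0 1;0 0 0.58 0 0 0 1;0 0 0.58 0 0 0 1;0 0 0.58 0 0 0 1;0 0 0.58 0 0 0 1'
```

```text
[ 448.6 -198.3   75. ]
[478.7 -84.9  75. ]
[505.7  31.6  75. ]
t: 3.25
ee_pos: [448.1, -198.3, 105.1]
orientation: [3.114, 0.403, 0.003]
ft_force: [-0.5, -0.5, 0.3]
width: 0.6
grasp_force: 0.0
```

```bash
python3 -m jog '0 0 0.02 0 0 0 1;0 0 0.04 0 0 0 1;0 0 0.05 0 0 0 1;0 0 0.05 0 0 0 1;0 0 0.05 0 0 0 1'
S(){ grep -E 'ee_pos|ft_force|^t:' | tr '\n' ' '; echo; }
python3 -m jog '0 0 0.005 0 0 0 1;0 0 0.01 0 0 0 1;0 0 0.01 0 0 0 1'|S
python3 -m jog '0 0 0.0025 0 0 0 1;0 0 0.005 0 0 0 1;0 0 0.005 0 0 0 1'|S
python3 -m jog '0 0 0.0025 0 0 0 1;0 0 0.005 0 0 0 1;0 0 0.005 0 0 0 1'|S
python3 -m jog '0 0 0.0025 0 0 0 1;0 0 0.005 0 0 0 1;0 0 0.005 0 0 0 1'|S
python3 -m jog '0 0 0.0025 0 0 0 1;0 0 0.005 0 0 0 1;0 0 0.005 0 0 0 1'|S
python3 -m jog '0 0 0.0025 0 0 0 1;0 0 0.005 0 0 0 1;0 0 0.005 0 0 0 1'|S
python3 -m jog '0 0 0.0025 0 0 0 1;0 0 0.005 0 0 0 1;0 0 0.005 0 0 0 1'|S
python3 -m jog '0 0 0.0025 0 0 0 1;0 0 0.005 0 0 0 1;0 0 0.005 0 0 0 1'|S
python3 -m jog '0 0 0.0025 0 0 0 1;0 0 0.005 0 0 0 1;0 0 0.005 0 0 0 1'|S
```

```text
t: 3.75
ee_pos: [447.2, -197.4, 93.7]
orientation: [-3.115, -0.404, 0.0]
ft_force: [0.7, 0.8, 0.0]
width: 0.4
grasp_force: 0.0
t: 4.05 ee_pos: [447.3, -197.5, 91.6] ft_force: [0.4, -0.1, 1.4] 
t: 4.35 ee_pos: [447.2, -197.5, 90.7] ft_force: [1.0, -0.2, 0.9] 
t: 4.65 ee_pos: [447.3, -197.5, 89.7] ft_force: [0.6, 0.4, 1.2] 
t: 4.95 ee_pos: [447.2, -197.5, 88.6] ft_force: [0.8, 0.5, 0.9] 
t: 5.25 ee_pos: [447.3, -197.5, 87.6] ft_force: [0.7, 0.8, 1.4] 
t: 5.55 ee_pos: [447.2, -197.5, 86.7] ft_force: [0.3, -0.3, 1.6] 
t: 5.85 ee_pos: [447.3, -197.5, 85.7] ft_force: [1.4, -0.3, 2.0] 
t: 6.15 ee_pos: [447.2, -197.5, 84.6] ft_force: [0.3, 1.4, 2.2] 
t: 6.45 ee_pos: [447.2, -197.5, 83.6] ft_force: [1.8, 0.2, 2.4]
```

The right key is soft, climbing evenly to 2.4 N. I finish its stroke and go on to the middle key.

```bash
S(){ grep -E 'ee_pos|ft_force|^t:' | tr '\n' ' '; echo; }
python3 -m jog '0 0 0.0025 0 0 0 1;0 0 0.005 0 0 0 1;0 0 0.005 0 0 0 1'|S
python3 -m jog '0 0 -0.06 0 0 0 1;0 0 -0.15 0 0 0 1;0.1 -0.17 -0.15 0 0 0 1;0.2 -0.34 -0.15 0 0 0 1;0.289 -0.5135 -0.15 0 0 0 1;0.289 -0.5135 -0.15 0 0 0 1;0.289 -0.5135 -0.1 0 0 0 1;0.289 -0.5135 -0.055 0 0 0 1'|S
python3 -m jog '0 0 0.005 0 0 0 1;0 0 0.01 0 0 0 1;0 0 0.01 0 0 0 1'|S
python3 -m jog '0 0 0.0025 0 0 0 1;0 0 0.005 0 0 0 1;0 0 0.005 0 0 0 1'|S
python3 -m jog '0 0 0.0025 0 0 0 1;0 0 0.005 0 0 0 1;0 0 0.005 0 0 0 1'|S
python3 -m jog '0 0 0.0025 0 0 0 1;0 0 0.005 0 0 0 1;0 0 0.005 0 0 0 1'|S
python3 -m jog '0 0 0.0025 0 0 0 1;0 0 0.005 0 0 0 1;0 0 0.005 0 0 0 1'|S
python3 -m jog '0 0 0.0025 0 0 0 1;0 0 0.005 0 0 0 1;0 0 0.005 0 0 0 1'|S
python3 -m jog '0 0 0.0025 0 0 0 1;0 0 0.005 0 0 0 1;0 0 0.005 0 0 0 1'|S
python3 -m jog '0 0 0.0025 0 0 0 1;0 0 0.005 0 0 0 1;0 0 0.005 0 0 0 1'|S
python3 -m jog '0 0 0.0025 0 0 0 1;0 0 0.005 0 0 0 1;0 0 0.005 0 0 0 1'|S
python3 -m jog '0 0 0.0025 0 0 0 1;0 0 0.005 0 0 0 1;0 0 0.005 0 0 0 1'|S
```

```text
t: 6.75 ee_pos: [447.2, -197.5, 82.7] ft_force: [1.7, -0.1, 1.7] 
t: 7.55 ee_pos: [476.6, -84.1, 93.3] ft_force: [0.2, 0.3, 0.2] 
t: 7.85 ee_pos: [476.3, -84.1, 91.4] ft_force: [-0.9, -0.1, 1.1] 
t: 8.15 ee_pos: [477.0, -83.6, 90.8] ft_force: [-1.1, -1.1, 1.0] 
t: 8.45 ee_pos: [477.0, -83.5, 89.7] ft_force: [-0.1, -1.3, 1.7] 
t: 8.75 ee_pos: [477.1, -83.5, 88.7] ft_force: [0.1, -1.6, 1.8] 
t: 9.05 ee_pos: [477.0, -83.5, 87.7] ft_force: [0.1, -2.1, 3.5] 
t: 9.35 ee_pos: [477.0, -83.5, 86.7] ft_force: [0.9, -1.2, 2.6] 
t: 9.65 ee_pos: [477.0, -83.5, 85.7] ft_force: [1.5, -2.0, 3.8] 
t: 9.95 ee_pos: [477.0, -83.5, 84.7] ft_force: [0.8, -1.3, 4.1] 
t: 10.25 ee_pos: [477.0, -83.5, 83.7] ft_force: [1.5, -2.1, 4.4] 
t: 10.55 ee_pos: [477.0, -83.5, 82.7] ft_force: [1.1, -1.4, 4.3]
```

The middle key is also soft, the 5 N one. Now the left key.

```bash
S(){ grep -E 'ee_pos|ft_force|^t:' | tr '\n' ' '; echo; }
python3 -m jog '0 0 -0.06 0 0 0 1;0 0 -0.15 0 0 0 1;0.1 -0.17 -0.15 0 0 0 1;0.2 -0.34 -0.15 0 0 0 1;0.291 -0.528 -0.15 0 0 0 1;0.291 -0.528 -0.15 0 0 0 1;0.291 -0.528 -0.1 0 0 0 1;0.291 -0.528 -0.055 0 0 0 1'|S
python3 -m jog '0 0 0.005 0 0 0 1;0 0 0.01 0 0 0 1;0 0 0.01 0 0 0 1'|S
python3 -m jog '0 0 0.0025 0 0 0 1;0 0 0.005 0 0 0 1;0 0 0.005 0 0 0 1'|S
python3 -m jog '0 0 0.0025 0 0 0 1;0 0 0.005 0 0 0 1;0 0 0.005 0 0 0 1'|S
python3 -m jog '0 0 0.0025 0 0 0 1;0 0 0.005 0 0 0 1;0 0 0.005 0 0 0 1'|S
python3 -m jog '0 0 0.0025 0 0 0 1;0 0 0.005 0 0 0 1;0 0 0.005 0 0 0 1'|S
python3 -m jog '0 0 0.0025 0 0 0 1;0 0 0.005 0 0 0 1;0 0 0.005 0 0 0 1'|S
python3 -m jog '0 0 0.0025 0 0 0 1;0 0 0.005 0 0 0 1;0 0 0.005 0 0 0 1'|S
python3 -m jog '0 0 0.0025 0 0 0 1;0 0 0.005 0 0 0 1;0 0 0.005 0 0 0 1'|S
python3 -m jog '0 0 0.0025 0 0 0 1;0 0 0.005 0 0 0 1;0 0 0.005 0 0 0 1'|S
python3 -m jog '0 0 0.0025 0 0 0 1;0 0 0.005 0 0 0 1;0 0 0.005 0 0 0 1'|S
```

```text
t: 11.35 ee_pos: [505.3, 32.9, 93.0] ft_force: [-0.2, 0.3, -0.0] 
t: 11.65 ee_pos: [505.5, 32.7, 91.4] ft_force: [-1.8, -0.9, 2.2] 
t: 11.95 ee_pos: [506.3, 33.3, 90.8] ft_force: [-0.6, -1.5, 2.5] 
t: 12.25 ee_pos: [506.4, 33.4, 89.8] ft_force: [0.0, -2.8, 3.6] 
t: 12.55 ee_pos: [506.4, 33.4, 88.7] ft_force: [-0.2, -3.2, 4.2] 
t: 12.85 ee_pos: [506.4, 33.4, 87.7] ft_force: [-0.2, -4.5, 4.2] 
t: 13.15 ee_pos: [506.4, 33.5, 86.6] ft_force: [-0.0, -4.6, 4.7] 
t: 13.45 ee_pos: [506.3, 33.6, 85.6] ft_force: [0.1, -1.4, 3.4] 
t: 13.75 ee_pos: [506.3, 33.6, 84.6] ft_force: [0.3, -1.3, 1.7] 
t: 14.05 ee_pos: [506.3, 33.6, 83.6] ft_force: [0.9, -1.0, 1.8] 
t: 14.35 ee_pos: [506.3, 33.6, 82.7] ft_force: [1.2, 0.5, 2.0]
```

The left key snaps: the push rises to 4.7 N, then drops to 1.7 N. I lift off so it comes up, then go above the steel weight.

```bash
python3 -m jog '0 0 -0.05 0 0 0 1;0 0 -0.2 0 0 0 1;0 0 -0.4 0 0 0 0;0.05 -0.2 -0.6 0 0 0 -1;0.1 -0.4 -0.7 0 0 0 -1;0.15 -0.65 -0.7 0 0 0 -1;0.15 -0.65 -0.7 0 0 0 -1'
python3 -m jog '0.08 -0.3 0 0 0 0 -1;0.158 -0.655 0 0 0 0 -1;0.158 -0.655 0 0 0 0 -1;0.158 -0.655 0 0 0 0 -1;0.158 -0.655 0 0 0 0 -1;0.158 -0.655 0 0 0 0 -1'
python3 - <<'E'
from h import *
o=get_obs();print(o['qpos'],o['orientation'],o['width'])
T,m=cam('wrist'); im=get_image('wrist'); save(im,'pics/wr2.png')
print([(w(T,d['xyz']),round(d['confidence'],2)) for t in('weight',) for d in pinpoint(t,'wrist')])
h=np.linalg.inv(T)
for z in (0,36,82):
  c=(h@np.array([499,302,z,1]))[:3]; print(z,m['fx']*c[0]/c[2]+m['cx'],m['fy']*c[1]/c[2]+m['cy'])
E
```

```text
t: 15.05
ee_pos: [501.9, 171.0, 224.5]
orientation: [-3.113, -0.41, -0.004]
ft_force: [-0.5, -0.1, -1.5]
width: 36.9
grasp_force: 0.0
t: 15.65
ee_pos: [498.9, 299.9, 222.3]
orientation: [3.115, 0.402, -0.002]
ft_force: [0.2, -1.0, -1.1]
width: 84.5
grasp_force: 0.0
[ 5.21076997e-01  3.82024928e-01  1.73982665e+00 -3.91929053e-04
  1.02145212e+00  1.83509766e+00] [ 3.11473854e+00  4.02430792e-01 -2.28160220e-03] 84.50556058467959
[(array([492.1, 411. ,   1.3]), 0.74), (array([501.6, 304.5,   1.5]), 0.73), (array([398. , 287.4,  -3. ]), 0.71), (array([467.3, 203.9,  -3.9]), 0.59), (array([601.6, 227.3,   5.1]), 0.58)]
0 272.2276070695851 181.8387280075088
36 272.0963741951335 188.97803912168794
82 271.8845297211484 200.50277035934516
```

View pics/wr2.png

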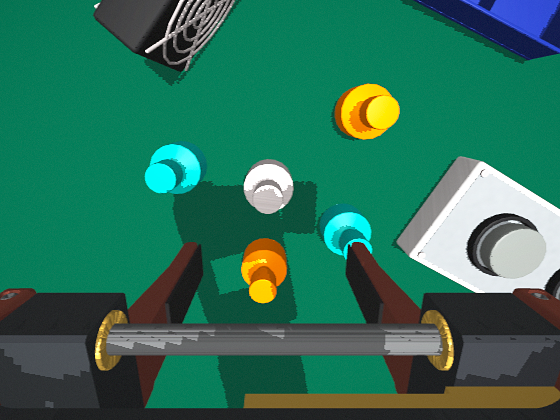

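The steel weight is at (268,188), with its knob top near (267,198), clear of the look-alikes. The fan (upper left) and the panel (right) are well away.

```bash
python3 - <<'E'
from h import *
T,m=cam('wrist'); im=get_image('wrist')
hsv=cv2.cvtColor(im,cv2.COLOR_RGB2HSV); k=((hsv[...,1]<50)&(hsv[...,2]>80)).astype('uint8')[130:230,225:315]
n,l,s,c=cv2.connectedComponentsWithStats(k); i=1+s[1:,4].argmax(); x,y,ww,hh,_=s[i]; print('bbox',x+225,y+130,ww,hh)
print('base', ray(T,m,x+225+ww/2,y+130+ww/2,36))
save(cv2.resize(im[140:230,210:330],None,fx=5,fy=5,interpolation=cv2.INTER_CUBIC),'pics/wr2c.png')
a=ray(T,m,267,198,82);print('knob',a)
ds=[d for d in outline_of('weight','wrist')]
for d in ds:
  ys,xs=np.nonzero(d['mask']); 
  if abs(xs.mean()-268)<15 and abs(ys.mean()-187)<15: print(xs.min(),xs.max(),ys.min(),ys.max())
print(delta([499,300,71]))
E
```

```text
bbox 244 160 50 54
base [503.  306.6  36. ]
knob [500.6 307.3  82. ]
244 292 160 213
[-0.0021  0.0008  0.7588]
```

View pics/wr2c.png

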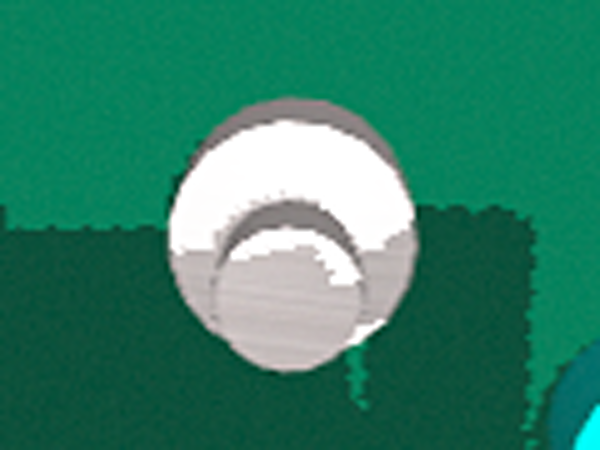

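The crop shows the knob's top at crop (291,300), full picture (268.2,200), and the base's top centred at full-picture (268.6,188.8). Both put the axis near (498.5,305.8).

```bash
python3 -m jog '0.003 -0.028 0.2 0 0 0 -1;0.003 -0.028 0.4 0 0 0 -1;0.003 -0.028 0.55 0 0 0 -1;0.003 -0.028 0.68 0 0 0 -1;0.003 -0.028 0.74 0 0 0 -1;0.003 -0.028 0.773 0 0 0 -1;0.003 -0.028 0.773 0 0 0 -1;0.003 -0.028 0.773 0 0 0 -1'
python3 -m jog '0 0 0 0 0 0 1;0 0 0 0 0 0 1;0 0 0 0 0 0 1;0 0 0 0 0 0 1;0 0 0 0 0 0 1;0 0 0 0 0 0 1;0 0 0 0 0 0 1;0 0 0 0 0 0 1'
```

```text
t: 16.65
ee_pos: [499.2, 307.5, 69.2]
orientation: [-3.115, -0.403, -0.003]
ft_force: [-0.4, -0.3, 0.7]
width: 87.9
grasp_force: 0.0
t: 17.45
ee_pos: [498.4, 306.9, 68.0]
orientation: [3.115, 0.404, -0.0]
ft_force: [1.4, -2.4, 0.5]
width: 29.8
grasp_force: 30.0
```

```bash
python3 -m jog '0 0 -0.03 0 0 0 1;0 0 -0.1 0 0 0 1;0 0 -0.22 0 0 0 1;0 0 -0.36 0 0 0 1;0 0 -0.5 0 0 0 1;0 0 -0.6 0 0 0 1;0 0 -0.66 0 0 0 1;0 0 -0.66 0 0 0 1'
python3 -m jog '-0.3 0.1 0 0 0 0 1;-0.45 0.25 0 0 0 0 1;-0.6 0.45 0 0 0 0 1;-0.6 0.65 0 0 0 0 1;-0.6 0.85 0 0 0 0 1;-0.6 0.98 0 0 0 0 1;-0.6 0.98 0 0 0 0 1;-0.6 0.98 0 0 0 0 1'
python3 - <<'E'
from h import *
get_image('wrist');o=get_obs();print(o['ee_pos'],o['width'],o['grasp_force'],o['ft_force'])
T,m=cam('wrist'); im=get_image('wrist'); save(im,'pics/wr3.png')
g=cv2.cvtColor(im,cv2.COLOR_RGB2GRAY)
h=np.linalg.inv(T)
for p in ((506.3,33.5),(477,-83.5)):
  c=(h@np.array([*p,75,1]))[:3]; print(m['fx']*c[0]/c[2]+m['cx'],m['fy']*c[1]/c[2]+m['cy'],m['fx']*30/c[2])
print([(w(T,d['xyz']),round(d['confidence'],2)) for t in('bay_left','bay_mid') for d in pinpoint(t,'wrist')])
E
```

```text
t: 18.25
ee_pos: [499.0, 307.6, 202.0]
orientation: [-3.114, -0.404, -0.004]
ft_force: [0.1, 0.3, -8.4]
width: 29.6
grasp_force: 30.0
t: 19.05
ee_pos: [431.6, 86.4, 199.3]
orientation: [-3.116, -0.401, 0.003]
ft_force: [-0.7, -0.3, -7.8]
width: 29.2
grasp_force: 30.0
[431.64258837  87.02669156 199.3852023 ] 29.41054646348606 29.998631829288342 [-0.44470831 -0.13449903 -8.31850189]
355.8251353841766 141.5014397282912 34.63470197536496
465.0969221928582 205.66573527576247 32.47720224648301
[]
```

View pics/wr3.png

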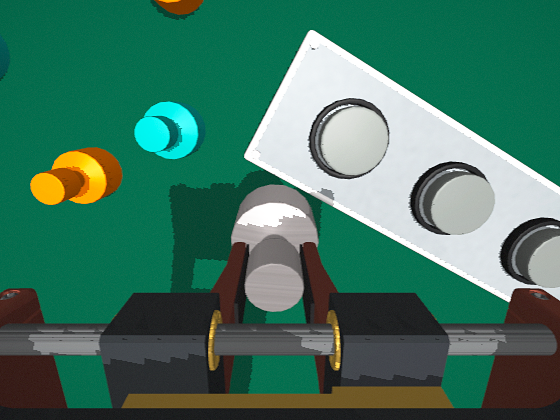

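The wrist view has the left cap centred at (355,140), against a prediction of (355.8,141.5), so the key position holds. The weight hangs upright between the fingers at (274,260).

```bash
S(){ grep -E 'ee_pos|ft_force|^t:' | tr '\n' ' '; echo; }
python3 -m jog '0.08 0.1 0 0 0 0 1;0.18 0.22 0 0 0 0 1;0.294 0.352 0 0 0 0 1;0.294 0.352 0 0 0 0 1;0.294 0.352 0.1 0 0 0 1;0.294 0.352 0.2 0 0 0 1;0.294 0.352 0.24 0 0 0 1;0.294 0.352 0.24 0 0 0 1'|S
python3 -m jog '0 0 0.005 0 0 0 1;0 0 0.01 0 0 0 1;0 0 0.015 0 0 0 1;0 0 0.02 0 0 0 1;0 0 0.025 0 0 0 1;0 0 0.03 0 0 0 1;0 0 0.03 0 0 0 1'|S
python3 -m jog '0 0 0.005 0 0 0 1;0 0 0.01 0 0 0 1;0 0 0.015 0 0 0 1;0 0 0.02 0 0 0 1;0 0 0.02 0 0 0 1'|S
```

```text
t: 20.05 ee_pos: [506.0, 34.5, 150.9] ft_force: [-0.2, 0.0, -8.4] 
t: 20.75 ee_pos: [507.1, 33.9, 146.0] ft_force: [0.9, 0.2, -7.9] 
t: 21.25 ee_pos: [507.4, 34.0, 142.2] ft_force: [0.9, 0.5, -3.1]
```

```bash
S(){ grep -E 'ee_pos|ft_force|^t:' | tr '\n' ' '; echo; }
python3 -m jog '0 0 0.005 0 0 0 1;0 0 0.01 0 0 0 1;0 0 0.015 0 0 0 1;0 0 0.02 0 0 0 1;0 0 0.025 0 0 0 1;0 0 0.03 0 0 0 1;0 0 0.035 0 0 0 1;0 0 0.035 0 0 0 1'|S
python3 -m jog '0 0 0.0025 0 0 0 1;0 0 0.005 0 0 0 1;0 0 0.005 0 0 0 1'|S
python3 -m jog '0 0 0.0025 0 0 0 1;0 0 0.005 0 0 0 1;0 0 0.005 0 0 0 1'|S
```

```text
t: 22.05 ee_pos: [507.6, 34.0, 135.5] ft_force: [1.3, 0.6, 2.0] 
t: 22.35 ee_pos: [508.2, 34.1, 135.2] ft_force: [0.2, 0.8, 7.5] 
t: 22.65 ee_pos: [509.2, 34.1, 134.7] ft_force: [1.2, 0.1, 11.0]
```

The key is at its stop. I ease off 1 mm, then open slowly.

```bash
python3 -m jog '0 0 -0.004 0 0 0 1;0 0 -0.008 0 0 0 1;0 0 -0.008 0 0 0 1'
python3 -m jog '0 0 0 0 0 0 0.2;0 0 0 0 0 0 -0.2;0 0 0 0 0 0 -0.6;0 0 0 0 0 0 -1;0 0 0 0 0 0 -1;0 0 0 0 0 0 -1;0 0 0 0 0 0 -1;0 0 0 0 0 0 -1'
python3 -m jog '0 0 -0.1 0 0 0 -1;0 0 -0.2 0 0 0 -1;0 0 -0.4 0 0 0 -1;0 0 -0.6 0 0 0 -1;-0.1 0 -0.6 0 0 0 -1;-0.3 0 -0.6 0 0 0 -1;-0.4 0 -0.6 0 0 0 -1;-0.4 0 -0.6 0 0 0 -1'
python3 - <<'E'
from h import *
T,m=cam('wrist'); im=get_image('wrist'); s=get_image('side')
save(np.hstack([cv2.resize(im,(400,300)),cv2.resize(s[60:300,150:400],(400,384))[:300]]),'pics/end.png')
T,m=cam('side'); print([(w(T,d['xyz']),round(d['confidence'],2)) for d in pinpoint('weight','side')])
E
```

```text
t: 22.95
ee_pos: [508.1, 34.0, 135.2]
orientation: [3.115, 0.404, 0.004]
ft_force: [2.8, -0.1, 3.5]
width: 29.4
grasp_force: 30.0
t: 23.75
ee_pos: [507.1, 33.9, 134.7]
orientation: [-3.116, -0.404, 0.0]
ft_force: [-0.2, -0.1, -0.3]
width: 86.4
grasp_force: 0.0
t: 24.55
ee_pos: [427.3, 13.2, 254.6]
orientation: [-3.116, -0.403, 0.002]
ft_force: [0.4, 0.8, 0.0]
width: 87.8
grasp_force: 0.0
[(array([600.5, 227. ,  -2.4]), 0.79), (array([492.1, 409.1,  -1.1]), 0.74), (array([515.3,  34.6,  65.6]), 0.71), (array([468.5, 203.9,   3.4]), 0.71), (array([395.2, 283.9,   2.8]), 0.45), (array([6.534e+02, 4.189e+02, 3.000e-01]), 0.39)]
```

View pics/end.png

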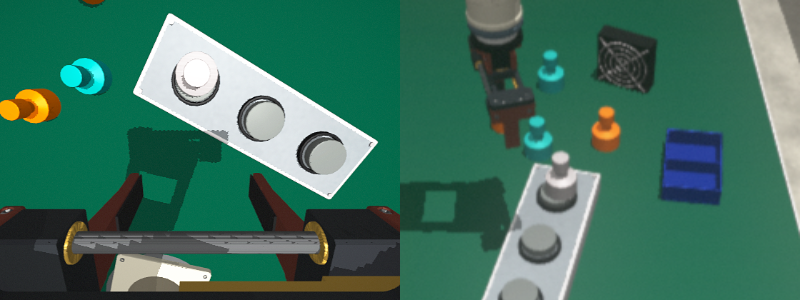

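The last view shows the weight upright on the left key, at wrist (195,75) and side (559,178). Its foot is at 65.6 mm, so the key is down. The look-alikes, fan and tray are where they were, and the arm is clear.

```bash
python3 -c "
from workcell import *; print(close_job())"
```

```text
the job is handed in; nothing more can be done
None
```

The left key is the one that snaps; the steel weight now stands upright on it and holds it pressed, and the job was handed in at about 25 s of the 72 s allowed.

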